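# Add a pack of record cards to the index drawer and hold the follower up to them

## Robot

A 6-joint arm with a two-finger parallel gripper is mounted at the origin on a cart in front of the work surface, level with it; the furniture and walls round the work are solid. World frame = base frame: x ahead of the robot, y to its left, z up, the work surface at z = 0. Lengths are in mm, angles in rad, forces in N, time in s.
With the tool pointing down it reaches from about 350 to 875 mm from the base axis. Payload 4.2 kg.
Tool frame: the origin (TCP) lies midway between the tips of the shut fingers; the grasp point (between the pads) lies 19 mm behind it (arm.tcp_to_grasp is the distance from the TCP to the grasp point, in mm); z points along the fingers, y is the line along which they close (so a half turn about z gives the same grasp; the last joint's range is limited). The gripper opens to 85 mm and grips with 20 to 120 N. Pads are 22 mm wide; open, the fingers measure 114 mm over their backs; the gripper's body (76 mm by 85 mm) begins 54 mm behind the grasp point. The pads swing forward as they close: fully open they stand 13 mm farther back than shut.
Start: joints at [1.477, 0.385, 0.008, 0, -1.194, -0.259], TCP at [215.921, 586.496, 231.312] pointing down, gripper open.
Joint ranges: [-3.14, 3.14], [-1.21, 2.06], [-1.07, 1.41], [-3.16, 2.05], [-2.99, -0.16], [-3.1, 3.1]. Speed limits (rad/s): [2.79, 2.79, 3.14, 3.14, 3.14, 3.14].

## Interface

Orientations are given as a unit quaternion [x, y, z, w].
In Python, from bench import arm gives the robot as it stands.
- The arm moves only by the tool arm_command, never from a script. Its argument "rows" is a list of rows, each a list of 2 entries, a list of its own where there are three numbers: the shift along the tool's x, y, z as a fraction of full scale, then the turn, a rotation vector about the tool's x, y, z as a fraction of full scale. In form: [[[x, y, z], [wx, wy, wz]], ...]. A call has 1 to 5 rows; each row is the pose to reach, as a shift and turn from the pose commanded when the call began, along the tool's axes at that moment, turning the shorter way round; what a row does not reach only later rows make up. Full scale, the value 1, is 0.25 m for a shift and 180 degrees for a turn. A row lasts 1/10 s, in which the tool goes at most 50 mm and 8.59 degrees, less where a joint would pass 70% of its speed; a pose out of reach is approached as far as the arm can. A call with a number of a shift or a turn outside -1 to 1 is refused whole. A call with a gripper value outside its range is refused whole. "grip" is the opening, from 0 (shut) to 1 (fully open), set as the call begins (left out, the last holds). The fingers move at their own pace and stop on an object; the grip force is fixed at half the most. Time passes only in rows, so rows that repeat a pose let the fingers close. It gives the time, the measured TCP pose, the force, the opening and the grip force at its end, in the units of the state.
- arm.read_state(): the state, without advancing time (a new reading comes with each control period).
- arm.get_image(name): name is "side" or "top" or "wrist"; returns (picture, depth): 384x512x3 uint8, blue, green, red; 384x512 float32, mm along the optical axis (not along the pixel's ray), 0 where there is no reading.
- arm.camera_info(name): a dict with "fx", "fy", "cx", "cy" (pixels), "extrinsics" (4x4, takes a point from camera to world coordinates). Camera axes: x right, y down, z forward; pixel columns grow to the right and rows downward; lengths in mm; the calibration is good to about 2 mm. A picture is of the moment at which its call begins: read the wrist's pose just before it. camera_info takes no time and is no camera call; for the wrist camera it gives the pose at the moment of the call.
- arm.job_done(): hands the job in; it is judged then, once.
Trained networks look in the newest picture that a camera, given by its name, has taken for a name from the list of things; names that differ only in an ending like _2 or _b are one class to them, and where a whole thing is asked for, a point or a joint stands for the part that bears it (a point fixed in the world has none). Each returns a list of dicts, best first, with "score" (0 to 1); they miss things now and then, are a little off and sometimes report something else, mostly with a low value. They report only what shows in the picture. A call takes as long as a camera call.
- arm.spot_in(camera, query): "position" ([column, row] in pixels, amid what is visible of it).
The state is a dict: "clock": time; "joints": joint angles; "joint_vel": joint speeds; "joint_efforts": joint torques, N m; "position": TCP position; "ee_rot": TCP orientation; "contact_force": force on the tool from outside, world axes, zero at the start; "wrist_torque": the same for the moment, N m; "gripper_width": finger opening in mm; "grasp_force": force on a finger pad.
Only numpy, scipy, OpenCV 4.12 (cv2) and the standard library are available. Lean on these libraries where they do the work, as an engineer would, in place of code of your own. Each camera call takes 0.05 s, during which the arm holds its last target. There are 200 camera calls.

## Task

Pull the card-index drawer out to its stop by its handle, stand the lilac-banded pack of new record cards squarely in it, in the gap between the filed cards and the steel follower plate, and let go of the pack. Then push the follower plate from behind, towards the drawer front, with the fingers until it presses the pack against the filed cards and closes them up with a steady push of about ten newtons, never crushing them (25 N), and finish while still holding that push, so that the clerk can tighten the follower's lock knob. Leave the swab carton, the tub of used tubes and the correction-fluid bottle where they are.

Things in the scene. Friction and masses are not known exactly. Their poses are not given: they have to be found in the camera images.
- cabinet: Grey steel one-drawer card-index cabinet fixed on the desk, 230 (x, depth) x 194 (y) x 146 mm high. Origin: middle of its lower front edge, on the desk. Its x axis points from the front to the cabinet's back; the drawer slides out along -x. It stands in another place and at another yaw each time.
- drawer (a joint): How far the drawer is pulled out, in m: 0 shut, 0.21 at its stop (rigid). It slides with about 2 N and stays where it is left; it starts ajar by 20 to 55 mm.
- drawer_handle (a point): Middle of the aluminium bar handle on the drawer front (moves with the drawer): round bar 10 mm thick, 110 mm long along the cabinet's y, its axis 38 mm in front of the drawer's face, 110 mm above the desk, 36 mm below the cabinet's top; open above and below, posts at both ends. Axes as the cabinet's.
- drawer_floor (a point): On the drawer's inner floor (16 mm above the desk), at the inner face of its front, mid-width; moves with the drawer, axes as the cabinet's (x to the rear). Inside 164 mm wide (y -82 to 82), side walls 57 mm high. The front panel is 12 mm thick (x -12 to 0 mm) and rises 125 mm above the floor. With the drawer at its stop, the cabinet's front edge is at x = 211 mm.
- cards_face (a point): Middle of the rear face of the filed cards, 52 mm above the drawer floor; the new pack is pressed against it. The loose filed cards fill x = 0 to 50 mm behind the drawer front, 104 mm high with coloured tabs to 114 mm; behind them is a free gap of 85 to 100 mm up to the follower plate. Axes as the cabinet's.
- file_cards (a joint): How far the filed cards are closed up towards the drawer front, in m: 0 loose, 0.022 solid. They spring back; closing them takes 1 N per mm, so the force on them in N is this value in mm.
- follower (a joint): How far the follower (upright dark steel plate across the drawer) is pushed forward, in m: its rear face is at x = 169 mm minus this value from drawer_floor. Starts at 0.015 to 0.03; limit 0.115; slides with about 1 N. Plate 140 wide, 4 thick, top 110 mm above the drawer floor; push its rear face near the top in mid-width. Behind it: wire braces at y = -52 and 52, a black knob 24 mm high.
- new_pack_center (a point): Centre of the new pack of cream record cards with a lilac paper band round its middle, loose, about 0.3 kg, standing upright on its long edge on the desk: 30 thick (x) x 148 wide (y) x 105 mm high (z), so its underside is 52.5 mm below this point. It is symmetrical: either way round is right.
- swab_box_center (a point): Centre of a loose white and blue swab carton, 68 x 105 x 60 mm, to be left alone; it and the pack may stand in each other's place.
- tube_cup: Loose clear ribbed tub with used sample tubes, 107 mm across, 118 mm high, to be left alone. Origin: centre of its underside.
- correction_fluid: Loose small white bottle with a blue cap, 30 mm across, 72 mm high, to be left alone. Origin: centre of its underside.

How it is judged:
By the outcome, as a careful person would: the job done as asked, in the order asked, and still so for the second after the job is handed in, while the arm keeps its last pose, push and grip.
It also fails if it takes over 64 s, if anything falls off the work surface, if the arm or the gripper's body presses on something with over 40 N, if the wrist force passes 120 N, or if a joint passes its speed limit or range.

## Working session

There is one attempt and no reset: what is moved stays moved. The work goes in short steps, Python scripts to look and compute and a tool call to move; the robot and the scene stay as the last step left them, time stands still between calls to the robot, and variables do not carry over. Pictures are saved under pics/ and viewed, at most 10 in all, crops included, and the job is handed in when it is done.

Besides the shell and the picture viewer there is one more tool, called after "Call:" by a JSON object that holds its "name" and its "arguments", one argument or row to a line. arm_command: Moves the arm, as the interface text tells. Shift numbers are shares of 0.25 m and turn numbers shares of 180 degrees, none past 1 either way. Its arguments: {"type":"object","properties":{"rows":{"type":"array","items":{"type":"array"}},"grip":{"type":"number"}},"required":["rows"]}

```bash
ls; mkdir -p pics; cat > h.py <<'E'
from bench import arm
import numpy as np, cv2
from scipy.spatial.transform import Rotation as R
def look(n):
    K=arm.camera_info(n); im,d=arm.get_image(n); return im,d,K
def pts(d,K):
    v,u=np.mgrid[:d.shape[0],:d.shape[1]]
    P=np.stack([(u-K['cx'])/K['fx']*d,(v-K['cy'])/K['fy']*d,d],-1)
    E=np.array(K['extrinsics']); return P@E[:3,:3].T+E[:3,3]
E
python3 - <<'E'
from h import *
print(arm.read_state())
ims=[]
for n in ['top','side']:
    im,d,K=look(n); cv2.imwrite(f'pics/{n}0.png',im); np.savez(f'{n}0.npz',d=d,P=pts(d,K),im=im)
    P=pts(d,K)
    for q in ['cabinet','drawer_handle','drawer_floor','cards_face','follower','new_pack_center','swab_box_center','tube_cup','correction_fluid']:
        for r in arm.spot_in(n,q)[:2]:
            c,rw=[int(round(x)) for x in r['position']]
            print(n,q,round(r['score'],2),c,rw,P[rw,c].round())
E
```

```text
pics
{'clock': 0.0, 'joints': array([ 1.47662806e+00,  3.85578073e-01,  6.58507956e-03, -5.23592502e-04,
       -1.19399705e+00, -2.58599544e-01]), 'joint_vel': array([-1.94909532e-03,  4.41860643e-04, -8.43891527e-04, -3.88296285e-05,
        8.01756562e-04,  8.00267990e-04]), 'joint_efforts': array([-1.45447589e-04, -3.92282259e+01,  1.88408285e+01,  4.18632746e+00,
       -4.57266826e-03,  8.21928978e-06]), 'position': array([215.70744262, 585.95336435, 230.18900631]), 'ee_rot': array([ 9.84467071e-01, -1.75565723e-01, -1.52425427e-04,  1.11313589e-03]), 'contact_force': array([-1.05721109, -0.29323194, -0.07427975]), 'wrist_torque': array([-0.02674974,  0.02178368, -0.08452272]), 'grasp_force': 0.0, 'gripper_width': 85.268709059847}
top cabinet 0.76 226 131 [767.  71. 146.]
top drawer_handle 0.64 241 167 [671.  28. 118.]
top drawer_handle 0.39 330 146 [ 746. -233.   78.]
top drawer_floor 0.97 241 170 [659.  27. 142.]
top new_pack_center 0.86 347 242 [ 465. -277.  107.]
top swab_box_center 0.64 343 197 [ 597. -278.   56.]
top swab_box_center 0.41 322 147 [ 747. -214.   56.]
top tube_cup 0.73 326 147 [ 745. -224.   68.]
top correction_fluid 0.67 160 169 [667. 270.  67.]
side cabinet 0.55 236 274 [811. 106. 145.]
side cabinet 0.32 161 195 [ 753. -210.   60.]
side drawer_handle 0.79 259 212 [660.  43. 124.]
side drawer_floor 0.83 257 210 [662.  38. 130.]
side follower 0.36 189 154 [ 608. -254.   59.]
side new_pack_center 0.76 216 122 [ 476. -272.   72.]
side new_pack_center 0.43 263 215 [658.  53. 119.]
side swab_box_center 0.97 190 156 [ 611. -248.   58.]
side tube_cup 0.87 162 197 [ 752. -210.   50.]
side correction_fluid 0.67 339 294 [679. 286.  55.]
```

```bash
python3 - <<'E'
from h import *
a=cv2.imread('pics/top0.png');b=cv2.imread('pics/side0.png')
cv2.imwrite('pics/a.png',np.hstack([cv2.resize(a[60:300,100:400],None,fx=1.33,fy=1.33),cv2.resize(b[60:380,100:500],(399,319))]))
E
```

```text
(no output)
```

View pics/a.png

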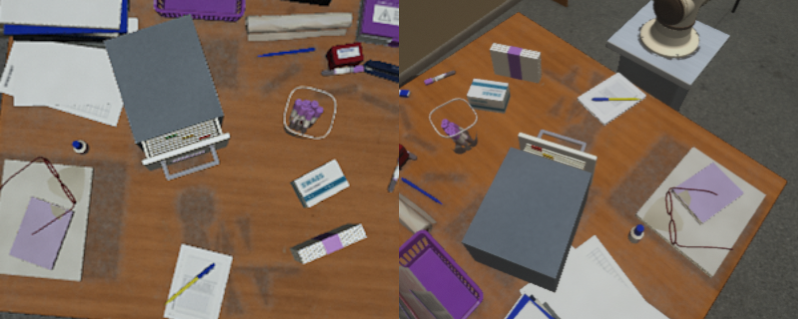

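```bash
python3 - <<'E'
from h import *
def rect(P,m,l):
    q=P[m][:,:2].astype(np.float32); r=cv2.minAreaRect(q); print(l,m.sum(),np.round(r[0],1),np.round(r[1],1),round(r[2],1),'z',np.median(P[m][:,2]).round(1))
for n in ['top','side']:
    z=np.load(n+'0.npz');P=z['P'];x,y,h=P[...,0],P[...,1],P[...,2]
    rect(P,(abs(h-146)<5)&(x>670)&(x<1000)&(abs(y-70)<200),n+' cabtop')
    rect(P,(abs(h-141)<4)&(x<700)&(x>560)&(abs(y-30)<150),n+' front top')
    rect(P,(h>95)&(h<125)&(x<660)&(x>560)&(abs(y-30)<150),n+' handle')
    rect(P,(abs(h-105)<6)&(x<560)&(x>400)&(y<-150),n+' pack')
    rect(P,(abs(h-60)<6)&(x<680)&(x>560)&(y<-180),n+' swab')
E
```

```text
top cabtop 5547 [780.5  73.4] [277.6 194.3] 18.9 z 146.0
top front top 372 [688.1  42.2] [ 85. 192.] 19.0 z 141.5
top handle 370 [625.1  38.2] [159.8  69.7] 89.9 z 114.4
top pack 575 [ 461.3 -285.9] [ 32.  147.7] 24.4 z 105.2
top swab 741 [ 594.5 -274.9] [ 67.9 106.3] 29.2 z 60.6
side cabtop 10256 [783.9  78.5] [274.8 194.1] 19.2 z 144.7
side front top 592 [690.9  46.9] [ 83.7 192.3] 19.3 z 140.6
side handle 502 [627.1  45.5] [ 65.8 160.8] 0.1 z 113.7
side pack 417 [ 518.7 -778.5] [  73.3 1148.1] 6.3 z 102.8
side swab 672 [ 605.2 -783. ] [  89.4 1151.8] 0.0 z 58.0
```

The image shows the cabinet at centre, yawed about 19° with its drawer ajar (handle at about 190,165). The pack with its lilac band is at lower right (330,243), the carton is at (320,183), the tub at (310,110) and the bottle at (80,147).

```bash
python3 - <<'E'
from h import *
t=np.radians(19.0);ax=np.array([np.cos(t),np.sin(t)]);ay=np.array([-ax[1],ax[0]])
def ext(P,m,l):
    q=P[m]; s=q[:,:2]@ax; w=q[:,:2]@ay
    print(l,m.sum(),'s',np.percentile(s,[1,50,99]).round(1),'w',np.percentile(w,[1,50,99]).round(1),'z',np.percentile(q[:,2],[5,50,95]).round(1))
for n in ['top','side']:
    z=np.load(n+'0.npz');P=z['P'];x,y,h=P[...,0],P[...,1],P[...,2]
    s=P[...,:2]@ax; w=P[...,:2]@ay
    q=P[(abs(h-146)<5)&(abs(s-770)<300)&(abs(w+180)<150)]
    print(np.histogram(q[:,:2]@ax,bins=np.arange(600,950,10)))
    for sl,sh in [(560,627),(627,650),(650,700),(700,960)]:
        ext(P,(h>100)&(s>sl)&(s<sh)&(abs(w+180)<130),f'{n} {sl}')
    rect=cv2.minAreaRect(P[(abs(h-60)<6)&(x<680)&(x>560)&(y<-180)&(y>-350)][:,:2].astype(np.float32));print('swab',rect)
    rect=cv2.minAreaRect(P[(abs(h-105)<6)&(x<560)&(x>400)&(y<-180)&(y>-380)][:,:2].astype(np.float32));print('pack',rect)
E
```

```text
(array([  0,   0,  93,  32,   0,   0,   8, 254, 235, 249, 243, 243, 245,
       243, 246, 246, 237, 237, 242, 233, 239, 251, 234, 241, 239, 228,
       243, 237, 240, 210,   3,   0,   0,   0]), array([600, 610, 620, 630, 640, 650, 660, 670, 680, 690, 700, 710, 720,
       730, 740, 750, 760, 770, 780, 790, 800, 810, 820, 830, 840, 850,
       860, 870, 880, 890, 900, 910, 920, 930, 940]))
top 560 478 s [579.1 621.6 626.8] w [-276.3 -184.6  -93.4] z [108.  116.1 142.6]
top 627 390 s [627.1 640.1 648.9] w [-275.4 -184.9  -93.5] z [106.6 120.9 143.2]
top 650 1209 s [651.6 675.6 699.4] w [-278.8 -184.1  -91. ] z [108.1 144.2 148.6]
top 700 4818 s [701.9 798.6 897.3] w [-279.4 -184.3  -89.8] z [142.9 146.  149.3]
swab ((594.5000610351562, -274.8753662109375), (67.89930725097656, 106.34757232666016), 29.15277671813965)
pack ((461.34259033203125, -285.90997314453125), (31.95870018005371, 147.73236083984375), 24.41712188720703)
(array([  0,   0,   5,  33,   0,   0,   0, 199, 353, 361, 361, 378, 383,
       391, 404, 402, 418, 421, 437, 446, 460, 463, 479, 483, 500, 506,
       534, 532, 541, 563, 244,   0,   0,   0]), array([600, 610, 620, 630, 640, 650, 660, 670, 680, 690, 700, 710, 720,
       730, 740, 750, 760, 770, 780, 790, 800, 810, 820, 830, 840, 850,
       860, 870, 880, 890, 900, 910, 920, 930, 940]))
side 560 252 s [584.2 590.9 626.8] w [-239.9 -179.1 -120.3] z [108.1 112.5 115.4]
side 627 1061 s [627.6 637.5 648.1] w [-274.1 -176.7  -86.9] z [111.9 128.2 140.6]
side 650 1173 s [650.7 683.9 699.8] w [-274.9 -176.9  -84.3] z [116.1 144.1 146.3]
side 700 9890 s [702.9 818.  903.7] w [-275.4 -175.4  -84. ] z [137.9 144.6 146.6]
swab ((597.446044921875, -268.9757995605469), (71.45382690429688, 106.10725402832031), 28.95402717590332)
pack ((464.01190185546875, -281.57611083984375), (34.92160415649414, 148.83309936523438), 23.32304573059082)
```

```bash
cat >> h.py <<'E'
def to(p,yaw):
    """fractions (tool axes) from the measured pose to TCP p with tool y at world angle yaw (deg, tool down)"""
    s=arm.read_state(); Rc=R.from_quat(s['ee_rot'])
    a=np.radians(yaw); y=np.array([np.cos(a),np.sin(a),0]); z=np.array([0,0,-1.]); 
    best=min((R.from_matrix(np.c_[np.cross(k*y,z),k*y,z]) for k in (1,-1)),key=lambda r:(Rc.inv()*r).magnitude())
    d=Rc.inv().apply(np.array(p)-s['position'])/250; w=np.degrees((Rc.inv()*best).as_rotvec())/180
    print('shift',d.round(3),'turn',w.round(3),'t',round(s['clock'],2),'pos',s['position'].round(1),'F',s['contact_force'].round(1),'w',round(s['gripper_width'],1))
t=np.radians(19.0);ax=np.array([np.cos(t),np.sin(t)]);ay=np.array([-ax[1],ax[0]])
def cw(s,w,z): return [*(s*ax+w*ay),z]
E
python3 - <<'E'
from h import *
to([570,0,280],19)
K=arm.camera_info('wrist');s=arm.read_state();E=np.array(K['extrinsics'])
Rc=R.from_quat(s['ee_rot']).as_matrix();print((Rc.T@(E[:3,3]-s['position'])).round(1),(Rc.T@E[:3,:3]).round(2),K['fx'])
E
```

```text
shift [ 2.14   1.712 -0.195] turn [ 0.    -0.     0.282] t 1.0 pos [215.9 586.5 231.3] F [-0.6  0.3  0.7] w 85.5
[ 8.21e+01  1.00e-01 -1.42e+02] [[ 0.   -0.95 -0.31]
 [ 1.    0.    0.  ]
 [-0.   -0.31  0.95]] 276.1708920671585
```

Call:
{"name": "arm_command", "arguments": {
  "rows": [
    [[0.16,0.12,-0.04],[0,0,0]],
    [[0.32,0.25,-0.1],[0,0,0]],
    [[0.5,0.4,-0.19],[0,0,0]],
    [[0.66,0.53,-0.19],[0,0,0]],
    [[0.82,0.66,-0.19],[0,0,0]]
  ],
  "grip": 0.35
}}

```text
clock: 1.5
position: [342.1, 376.3, 279.7]
ee_rot: [0.985, -0.175, 0.0, -0.001]
contact_force: [1.4, 0.0, 0.8]
gripper_width: 30.4
grasp_force: 0.0
```

Call:
{"name": "arm_command", "arguments": {
  "rows": [
    [[0.16,0.13,0],[0,0,0]],
    [[0.32,0.26,0],[0,0,0]],
    [[0.48,0.39,0],[0,0,0]],
    [[0.64,0.51,0],[0,0,0]],
    [[0.8,0.64,0],[0,0,0]]
  ]
}}

```text
clock: 2.0
position: [471.3, 161.9, 278.8]
ee_rot: [0.985, -0.175, 0.0, -0.0]
contact_force: [0.6, 0.0, 0.0]
gripper_width: 29.4
grasp_force: 0.0
```

Call:
{"name": "arm_command", "arguments": {
  "rows": [
    [[0.13,0.1,0],[0,0,0.047]],
    [[0.26,0.2,0],[0,0,0.094]],
    [[0.39,0.31,0],[0,0,0.141]],
    [[0.52,0.41,0],[0,0,0.188]],
    [[0.52,0.41,0],[0,0,0.235]]
  ]
}}

```text
clock: 2.5
position: [558.8, 19.0, 277.8]
ee_rot: [0.852, -0.524, 0.0, 0.001]
contact_force: [-0.6, 0.2, 0.2]
gripper_width: 30.1
grasp_force: 0.0
```

```bash
python3 - <<'E'
from h import *
to([570,0,280],19)
E
```

```text
shift [ 0.088 -0.006 -0.009] turn [ 0.    -0.     0.043] t 2.5 pos [558.8  19.  277.8] F [-0.6  0.2  0.2] w 30.1
```

Call:
{"name": "arm_command", "arguments": {
  "rows": [
    [[0.06,0,0],[0,0,0.043]],
    [[0.06,0,0],[0,0,0.043]]
  ]
}}

```text
clock: 2.7
position: [564.5, 8.0, 278.1]
ee_rot: [0.817, -0.577, -0.0, 0.0]
contact_force: [-0.6, -0.0, -0.4]
gripper_width: 29.9
grasp_force: 0.0
```

```bash
python3 - <<'E'
from h import *
im,d,K=look('wrist');P=pts(d,K);cv2.imwrite('pics/w1.png',im)
s=P[...,:2]@ax;w=P[...,:2]@ay;h=P[...,2]
for l,m in {'cab':(abs(h-146)<4)&(s>660),'front':(abs(h-141)<4)&(s<650),'handle':(h>100)&(h<120)&(s<612)&(s>560)&(abs(w+182)<90),'bar':(h>111)&(h<120)&(s<598)&(s>560)&(abs(w+182)<35)}.items():
    if m.sum(): print(l,m.sum(),np.percentile(s[m],[1,50,99]).round(1),np.percentile(w[m],[1,50,99]).round(1),np.median(h[m]).round(1))
    if m.sum(): print(cv2.minAreaRect(P[m][:,:2].astype(np.float32)))
to([570,0,280],19)
E
```

```text
cab 23196 [673.8 736.1 816.1] [-279.  -189.1  -89.3] 145.4
((769.6433715820312, 71.16826629638672), (157.1965789794922, 195.54568481445312), 18.851911544799805)
front 2064 [625.2 630.5 636.9] [-278.4 -199.7  -92.3] 140.1
((656.7366333007812, 31.479583740234375), (12.53805160522461, 190.86936950683594), 19.158306121826172)
handle 1212 [582.5 588.5 611.2] [-244.  -193.3 -125.9] 113.6
((624.6511840820312, 19.604156494140625), (29.614721298217773, 118.7489242553711), 18.897035598754883)
bar 490 [582.6 586.9 591.9] [-216.7 -184.2 -148.2] 113.7
((614.5130615234375, 19.045923233032227), (9.784784317016602, 69.72615051269531), 19.087915420532227)
shift [ 0.041 -0.01  -0.007] turn [0.    0.    0.004] t 2.75 pos [564.1   8.7 278.2] F [ 0.8  0.7 -0.2] w 29.7
```

View pics/w1.png

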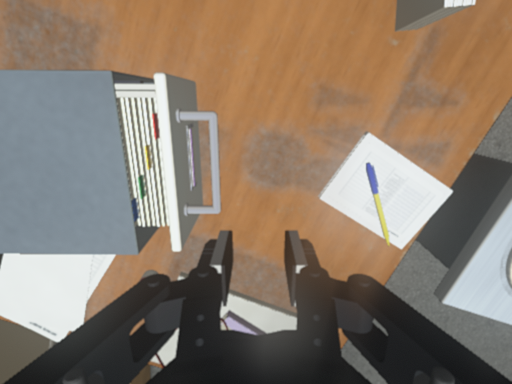

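Wrist view: the handle bar is at about (213,162) and the drawer front at (170,160), agreeing with 19° yaw and the given sizes. Next I move above the handle and descend over the bar.

```bash
python3 - <<'E'
from h import *
to(cw(587,-184,160),19); to(cw(587,-184,93),19)
E
```

```text
shift [ 0.037 -0.203  0.473] turn [0.    0.    0.004] t 2.75 pos [564.1   8.7 278.2] F [ 0.8  0.7 -0.2] w 29.7
shift [ 0.037 -0.203  0.741] turn [0.    0.    0.004] t 2.75 pos [564.1   8.7 278.2] F [ 0.8  0.7 -0.2] w 29.7
```

Call:
{"name": "arm_command", "arguments": {
  "rows": [
    [[0.037,-0.203,0.15],[0,0,0.004]],
    [[0.037,-0.203,0.34],[0,0,0.004]],
    [[0.037,-0.203,0.473],[0,0,0.004]],
    [[0.037,-0.203,0.473],[0,0,0.004]]
  ]
}}

```text
clock: 3.15
position: [610.8, 17.8, 153.6]
ee_rot: [0.815, -0.58, -0.005, 0.005]
contact_force: [-0.2, -1.2, -1.2]
gripper_width: 29.9
grasp_force: 0.0
```

```bash
python3 - <<'E'
from h import *
to(cw(587,-184,93),19)
im,d,K=look('wrist');P=pts(d,K);cv2.imwrite('pics/w2.png',im[150:])
E
```

```text
shift [ 0.009 -0.018  0.242] turn [0.004 0.001 0.001] t 3.15 pos [610.8  17.8 153.6] F [-0.2 -1.2 -1.2] w 29.9
```

View pics/w2.png

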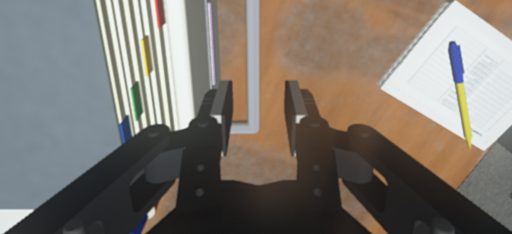

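The bar (253,100) lies between the open fingers (228 and 290). Descending, then gripping.

Call:
{"name": "arm_command", "arguments": {
  "rows": [
    [[0.009,-0.016,0.06],[0.002,0,0]],
    [[0.009,-0.016,0.15],[0.004,0,0]],
    [[0.009,-0.016,0.242],[0.004,0,0]],
    [[0.009,-0.016,0.242],[0.004,0,0]]
  ]
}}

```text
clock: 3.6
position: [620.5, 17.4, 101.4]
ee_rot: [0.815, -0.58, 0.005, -0.006]
contact_force: [0.5, 0.4, -0.3]
gripper_width: 29.9
grasp_force: 0.0
```

Call:
{"name": "arm_command", "arguments": {
  "rows": [
    [[0,0,0],[0,0,0]],
    [[0,0,0],[0,0,0]],
    [[0,0,0],[0,0,0]]
  ],
  "grip": 0
}}

```text
clock: 3.9
position: [620.7, 17.3, 102.4]
ee_rot: [0.815, -0.58, 0.005, -0.007]
contact_force: [-2.4, 1.9, 6.2]
gripper_width: 7.1
grasp_force: 58.8
```

```bash
python3 - <<'E'
from h import *
to(cw(587-174,-184,93),19)
E
```

```text
shift [-0.008  0.719  0.026] turn [-0.005 -0.     0.   ] t 3.9 pos [620.7  17.3 102.4] F [-2.4  1.9  6.2] w 7.1
```

Call:
{"name": "arm_command", "arguments": {
  "rows": [
    [[0,0.1,0],[0,0,0]],
    [[0,0.22,0],[0,0,0]],
    [[0,0.36,0],[0,0,0]],
    [[0,0.5,0],[0,0,0]],
    [[0,0.58,0],[0,0,0]]
  ]
}}

```text
clock: 4.4
position: [484.9, -29.9, 102.4]
ee_rot: [0.815, -0.58, 0.008, -0.009]
contact_force: [1.9, 4.2, 12.9]
gripper_width: 7.1
grasp_force: 62.0
```

Call:
{"name": "arm_command", "arguments": {
  "rows": [
    [[0,0.04,0],[0,0,0]],
    [[0,0.08,0],[0,0,0]]
  ]
}}

```text
clock: 4.6
position: [468.5, -35.6, 102.4]
ee_rot: [0.815, -0.579, 0.009, -0.01]
contact_force: [0.4, 5.2, 14.8]
gripper_width: 7.3
grasp_force: 62.2
```

```bash
python3 - <<'E'
from h import *
to(cw(587-174,-184,93),19)
F=arm.read_state()['contact_force'];print(F[:2]@ax,F[:2]@ay)
E
```

```text
shift [-0.009  0.075  0.035] turn [-0.009 -0.001  0.001] t 4.6 pos [468.5 -35.6 102.4] F [ 0.4  5.2 14.8] w 7.3
2.0857884556751154 4.7672010281300885
```

Call:
{"name": "arm_command", "arguments": {
  "rows": [
    [[0,0.02,0],[0,0,0]],
    [[0,0.04,0],[0,0,0]],
    [[0,0.048,0],[0,0,0]]
  ]
}}

```text
clock: 4.9
position: [457.7, -39.4, 102.3]
ee_rot: [0.815, -0.579, 0.009, -0.01]
contact_force: [1.1, 3.9, 16.3]
gripper_width: 6.8
grasp_force: 62.3
```

Call:
{"name": "arm_command", "arguments": {
  "rows": [
    [[0,0.008,0],[0,0,0]],
    [[0,0.016,0],[0,0,0]]
  ]
}}

```text
clock: 5.1
position: [454.5, -40.5, 102.3]
ee_rot: [0.815, -0.579, 0.009, -0.01]
contact_force: [-0.8, 4.8, 16.6]
gripper_width: 7.1
grasp_force: 62.4
```

```bash
python3 - <<'E'
from h import *
to(cw(587-174,-184,93),19)
F=arm.read_state()['contact_force'];print(F[:2]@ax,F[:2]@ay)
E
```

```text
shift [-0.009  0.015  0.037] turn [-0.009 -0.001  0.001] t 5.1 pos [454.5 -40.5 102.3] F [-0.8  4.8 16.6] w 7.1
0.8392581535073753 4.751785526655709
```

Call:
{"name": "arm_command", "arguments": {
  "rows": [
    [[0,0.008,0],[0,0,0]],
    [[0,0.016,0],[0,0,0]],
    [[0,0.024,0],[0,0,0]]
  ]
}}

```text
clock: 5.4
position: [450.0, -42.1, 102.3]
ee_rot: [0.815, -0.579, 0.01, -0.011]
contact_force: [4.6, 5.6, 11.2]
gripper_width: 7.3
grasp_force: 61.9
```

Call:
{"name": "arm_command", "arguments": {
  "rows": [
    [[0,0,0],[0,0,0]],
    [[0,0,0],[0,0,0]]
  ]
}}

```text
clock: 5.6
position: [450.0, -42.1, 102.3]
ee_rot: [0.815, -0.579, 0.01, -0.011]
contact_force: [1.7, 5.0, 15.2]
gripper_width: 6.9
grasp_force: 62.2
```

```bash
python3 - <<'E'
from h import *
to(cw(587-174,-184,93),19)
F=arm.read_state()['contact_force'];print(F[:2]@ax,F[:2]@ay)
E
```

```text
shift [-0.009 -0.004  0.037] turn [-0.01  -0.001  0.001] t 5.6 pos [450.  -42.1 102.3] F [ 1.7  5.  15.2] w 6.9
3.2421987699367945 4.214554450266099
```

Call:
{"name": "arm_command", "arguments": {
  "rows": [
    [[0,0.012,0],[0,0,0]],
    [[0,0.024,0],[0,0,0]],
    [[0,0.024,0],[0,0,0]]
  ]
}}

```text
clock: 5.9
position: [449.9, -42.1, 102.5]
ee_rot: [0.815, -0.579, 0.014, -0.017]
contact_force: [15.7, 7.9, 0.3]
gripper_width: 7.4
grasp_force: 60.6
```

```bash
python3 - <<'E'
from h import *
to(cw(587-174,-184,93),19)
s=arm.read_state();F=s['contact_force'];print(F[:2]@ax,F[:2]@ay,s['position'][:2]@ax)
E
```

```text
shift [-0.009 -0.004  0.038] turn [-0.014 -0.001  0.001] t 5.9 pos [449.9 -42.1 102.5] F [15.7  7.9  0.3] w 7.4
17.434262904280097 2.3223215130252175 411.6894497835771
```

At the stop: 17 N with no motion. I ease off, open and rise.

Call:
{"name": "arm_command", "arguments": {
  "rows": [
    [[0,-0.02,0],[0,0,0]],
    [[0,-0.02,0],[0,0,0]],
    [[0,-0.02,0],[0,0,0]]
  ],
  "grip": 0.35
}}

```text
clock: 6.2
position: [441.0, -44.6, 97.2]
ee_rot: [0.814, -0.581, 0.003, -0.005]
contact_force: [-0.3, -0.0, 0.1]
gripper_width: 29.8
grasp_force: 0.0
```

Call:
{"name": "arm_command", "arguments": {
  "rows": [
    [[0,0,-0.1],[0,0,0]],
    [[0,0,-0.3],[0,0,0]],
    [[0,0,-0.5],[0,0,0]],
    [[0,0,-0.7],[0,0,0]]
  ]
}}

```text
clock: 6.6
position: [438.2, -45.7, 273.7]
ee_rot: [0.814, -0.581, 0.003, -0.004]
contact_force: [1.9, 1.0, -0.3]
gripper_width: 29.9
grasp_force: 0.0
```

```bash
python3 - <<'E'
from h import *
to(cw(540,-184,310),19)
E
```

```text
shift [-0.007 -0.564 -0.139] turn [-0.003  0.     0.   ] t 6.6 pos [438.2 -45.7 273.7] F [ 1.9  1.  -0.3] w 29.9
```

Call:
{"name": "arm_command", "arguments": {
  "rows": [
    [[0.02,-0.15,-0.05],[0,0,0]],
    [[0.04,-0.3,-0.1],[0,0,0]],
    [[0.07,-0.45,-0.1],[0,0,0]],
    [[0.07,-0.564,-0.1],[-0.003,0,0]],
    [[0.07,-0.564,-0.1],[-0.003,0,0]]
  ]
}}

```text
clock: 7.1
position: [580.1, -15.3, 296.6]
ee_rot: [0.814, -0.581, -0.0, 0.0]
contact_force: [-0.8, 0.5, -1.3]
gripper_width: 30.1
grasp_force: 0.0
```

```bash
python3 - <<'E'
from h import *
im,d,K=look('wrist');P=pts(d,K);cv2.imwrite('pics/w3.png',im);np.savez('w3.npz',P=P,im=im)
for q in ['follower','cards_face']:
    for r in arm.spot_in('wrist',q)[:2]: c,rw=[int(round(x)) for x in r['position']];print(q,r,P[rw,c])
s=P[...,:2]@ax;w=P[...,:2]@ay;h=P[...,2]
for l,m in {'cab':(abs(h-146)<4)&(s>660),'front':(abs(h-141)<4)&(s<490)&(s>430),'foll':(abs(h-126)<5)&(s<640)&(s>570)&(abs(w+184)<75),'cards':(h>105)&(h<134)&(s<540)&(s>465)&(abs(w+184)<80),'wall':(abs(h-73)<4)&(s>460)&(s<670)&(abs(w+184)<110)}.items():
    if m.sum(): print(l,m.sum(),np.percentile(s[m],[1,50,99]).round(1),np.percentile(w[m],[1,50,99]).round(1),np.median(h[m]).round(1),cv2.minAreaRect(P[m][:,:2].astype(np.float32)))
to(cw(540,-204,290),19)
E
```

```text
follower {'position': [209.0, 171.0], 'score': 0.97} [635.50871318   2.75339042 126.45578759]
follower {'position': [309.4, 7.5], 'score': 0.32} [ 580.88064102 -221.68645343   14.78059471]
cards_face {'position': [284.5, 174.6], 'score': 0.59} [547.37689761 -16.39658525 105.2241162 ]
cards_face {'position': [152.8, 175.9], 'score': 0.26} [729.36440654  76.42441753   7.61738456]
cab 23571 [674.  752.3 848. ] [-279.1 -189.5  -89.3] 145.4 ((785.0532836914062, 76.66032409667969), (189.4511260986328, 194.0368194580078), 19.031517028808594)
front 1684 [450.8 457.2 462.5] [-278.4 -198.8  -93. ] 140.1 ((491.8818664550781, -26.65265655517578), (12.467379570007324, 189.76119995117188), 19.23587417602539)
foll 652 [600.  602.9 606.9] [-253.3 -191.8 -116. ] 125.3 ((630.5877075195312, 22.374794006347656), (7.193508148193359, 140.07666015625), 19.169055938720703)
cards 4272 [465.4 487.5 512.4] [-257.2 -194.1 -114.3] 118.0 ((522.1316528320312, -15.297225952148438), (47.60673904418945, 147.3213653564453), 19.103010177612305)
wall 1647 [462.6 572.6 668. ] [-273.1 -268.   -95.8] 72.3 ((595.3297729492188, 6.365852355957031), (209.71038818359375, 184.98704528808594), 19.035490036010742)
shift [0.003 0.002 0.033] turn [-0.  0.  0.] t 7.25 pos [577.3 -16.2 298.2] F [-0.   1.2 -0.1] w 29.8
```

View pics/w3.png

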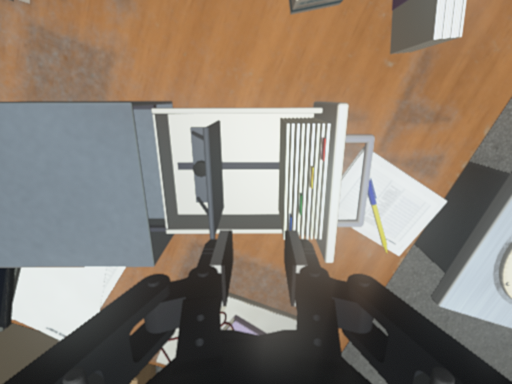

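The drawer is at its stop: follower at about (208,170), free gap (245,170), card stack (305,175), all matching the given sizes. Now to the pack.

```bash
python3 - <<'E'
from h import *
to([462,-300,300],24)
E
```

```text
shift [ 0.923  0.806 -0.008] turn [-0.     0.    -0.028] t 7.25 pos [577.3 -16.2 298.2] F [-0.   1.2 -0.1] w 29.8
```

Call:
{"name": "arm_command", "arguments": {
  "rows": [
    [[0.1,0.09,0],[0,0,0]],
    [[0.25,0.22,0],[0,0,0]],
    [[0.4,0.35,0],[0,0,0]],
    [[0.55,0.48,0],[0,0,0]],
    [[0.7,0.61,0],[0,0,0]]
  ],
  "grip": 0.65
}}

```text
clock: 7.75
position: [488.7, -232.4, 299.3]
ee_rot: [0.814, -0.58, 0.001, -0.001]
contact_force: [0.9, -0.9, -0.2]
gripper_width: 55.5
grasp_force: 0.0
```

Call:
{"name": "arm_command", "arguments": {
  "rows": [
    [[0.12,0.1,0],[0,0,-0.014]],
    [[0.223,0.196,0],[0,0,-0.028]],
    [[0.223,0.196,0],[0,0,-0.028]],
    [[0.223,0.196,0],[0,0,-0.028]]
  ]
}}

```text
clock: 8.15
position: [461.5, -300.0, 298.8]
ee_rot: [0.838, -0.545, 0.001, -0.001]
contact_force: [-0.0, 1.2, 0.4]
gripper_width: 55.3
grasp_force: 0.0
```

```bash
python3 - <<'E'
from h import *
im,d,K=look('wrist');P=pts(d,K);cv2.imwrite('pics/w4.png',im);np.savez('w4.npz',P=P,im=im)
x,y,h=P[...,0],P[...,1],P[...,2]
m=(abs(h-105)<4)&(abs(x-462)<100)&(abs(y+284)<100)
r=cv2.minAreaRect(P[m][:,:2].astype(np.float32));print(m.sum(),r,np.median(h[m]))
to([*r[0],140],r[2])
E
```

```text
2706 ((465.04669189453125, -284.4425048828125), (30.62971305847168, 147.13446044921875), 24.174301147460938) 104.33007322982854
shift [-0.05  -0.033  0.635] turn [-0.001 -0.    -0.001] t 8.2 pos [ 462.1 -299.4  298.8] F [ 0.2  0.2 -0. ] w 55.1
```

View pics/w4.png

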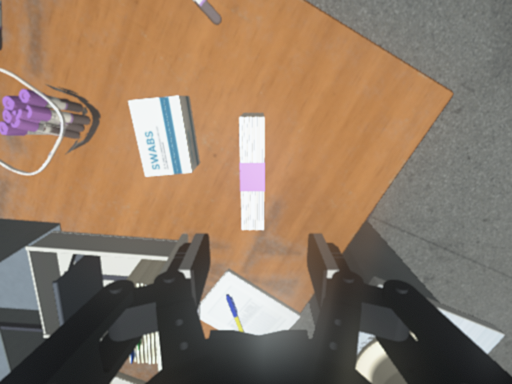

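The pack is clear at (252,172), with the carton at (163,135), well away from the fingers. Descending.

Call:
{"name": "arm_command", "arguments": {
  "rows": [
    [[-0.05,-0.033,0.15],[0,0,0]],
    [[-0.05,-0.033,0.33],[0,0,0]],
    [[-0.05,-0.033,0.5],[0,0,0]],
    [[-0.05,-0.033,0.6],[0,0,0]],
    [[-0.05,-0.033,0.6],[0,0,0]]
  ]
}}

```text
clock: 8.7
position: [463.6, -282.5, 144.8]
ee_rot: [0.839, -0.544, -0.003, -0.0]
contact_force: [-0.8, -0.1, 0.3]
gripper_width: 55.8
grasp_force: 0.0
```

```bash
python3 - <<'E'
from h import *
to([465,-284.5,68],24.2)
E
```

```text
shift [ 0.012 -0.003  0.307] turn [ 0.001  0.002 -0.   ] t 8.7 pos [ 463.6 -282.5  144.8] F [-0.8 -0.1  0.3] w 55.8
```

Call:
{"name": "arm_command", "arguments": {
  "rows": [
    [[0.01,-0.003,0.1],[0.001,0,0]],
    [[0.01,-0.003,0.2],[0.001,0,0]],
    [[0.01,-0.003,0.28],[0.001,0.001,0]],
    [[0.01,-0.003,0.307],[0.001,0.001,0]],
    [[0.01,-0.003,0.307],[0.001,0.001,0]]
  ]
}}

```text
clock: 9.2
position: [468.6, -286.3, 72.4]
ee_rot: [0.839, -0.544, 0.003, -0.002]
contact_force: [0.7, 0.2, 0.1]
gripper_width: 55.3
grasp_force: 0.0
```

Call:
{"name": "arm_command", "arguments": {
  "rows": [
    [[0,0,0],[0,0,0]],
    [[0,0,0],[0,0,0]],
    [[0,0,0],[0,0,0]],
    [[0,0,0],[0,0,0]]
  ],
  "grip": 0
}}

```text
clock: 9.6
position: [468.3, -287.1, 73.5]
ee_rot: [0.839, -0.544, 0.004, -0.002]
contact_force: [-1.9, 0.2, 6.5]
gripper_width: 29.4
grasp_force: 60.2
```

Call:
{"name": "arm_command", "arguments": {
  "rows": [
    [[0,0,-0.06],[0,0,0]],
    [[0,0,-0.2],[0,0,0]],
    [[0,0,-0.38],[0,0,0]],
    [[0,0,-0.58],[0,0,0]],
    [[0,0,-0.74],[0,0,0]]
  ]
}}

```text
clock: 10.1
position: [466.6, -286.3, 259.2]
ee_rot: [0.839, -0.544, 0.004, -0.002]
contact_force: [0.5, 0.9, -3.8]
gripper_width: 29.1
grasp_force: 60.0
```

```bash
python3 - <<'E'
from h import *
im,d,K=look('wrist');P=pts(d,K);s=arm.read_state();Rc=R.from_quat(s['ee_rot'])
Q=Rc.inv().apply((P.reshape(-1,3)-s['position'])).reshape(P.shape) # tool frame
m=(d>0)&(abs(Q[...,1])<17)&(abs(Q[...,0])<90)&(Q[...,2]>-50)&(Q[...,2]<-20)
for a in (Q[m],): print(m.sum(),np.percentile(a,[1,50,99],axis=0).round(1),cv2.minAreaRect(a[:,:2].astype(np.float32)))
cv2.imwrite('pics/w5.png',im)
to(cw(556,-184.5,240),19)
E
```

```text
14519 [[-33.  -15.8 -42.7]
 [ 22.6   0.7 -23.1]
 [ 66.7  16.2 -20.8]] ((15.421581268310547, -0.0169830322265625), (33.978755950927734, 104.3473892211914), 89.8570785522461)
shift [-0.888 -0.905  0.108] turn [-0.005 -0.005  0.029] t 10.15 pos [ 469.5 -288.3  266.9] F [ 2.8 -2.8  3. ] w 29.3
```

View pics/w5.png

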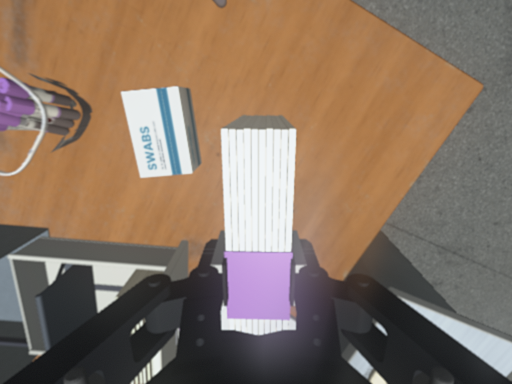

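Pack held squarely between the fingers, lilac band at (258,285). I measure it again now that the arm is at rest.

```bash
python3 - <<'E'
from h import *
s=arm.read_state();im,d,K=look('wrist');P=pts(d,K);Rc=R.from_quat(s['ee_rot'])
Q=Rc.inv().apply((P.reshape(-1,3)-s['position'])).reshape(P.shape)
m=(d>0)&(abs(Q[...,1])<18)&(abs(Q[...,0])<90)&(Q[...,2]>-50)&(Q[...,2]<-15)
a=Q[m];top=a[abs(a[:,2]-np.median(a[:,2]))<3];print(len(top),np.percentile(top,[1,50,99],axis=0).round(1),cv2.minAreaRect(top[:,:2].astype(np.float32)))
hsv=cv2.cvtColor(im,cv2.COLOR_BGR2HSV);b=m&(hsv[...,1]>60)&(abs(hsv[...,0]-140.)<20);print('band',b.sum(),np.percentile(Q[b],[1,50,99],axis=0).round(1))
to(cw(556,-184.5,240),19)
E
```

```text
13802 [[-30.5 -15.7 -32.9]
 [ 28.3  -1.1 -31. ]
 [ 69.6  13.8 -29. ]] ((17.972030639648438, -0.015300750732421875), (104.83513641357422, 35.951515197753906), 0.001408801064826548)
band 4202 [[-21.7 -15.7 -33.4]
 [ -2.2  -1.1 -31.8]
 [ 15.   13.6 -30.4]]
shift [-0.886 -0.904  0.098] turn [-0.005 -0.004  0.028] t 10.2 pos [ 469.5 -287.8  263.7] F [ 0.7 -0.2 -3.1] w 29.4
```

Call:
{"name": "arm_command", "arguments": {
  "rows": [
    [[-0.08,-0.08,-0.02],[0,0,0]],
    [[-0.2,-0.2,-0.03],[0,0,0]],
    [[-0.33,-0.33,-0.03],[0,0,0]],
    [[-0.46,-0.46,-0.03],[0,0,0]],
    [[-0.58,-0.6,-0.03],[0,0,0]]
  ]
}}

```text
clock: 10.7
position: [543.4, -90.9, 263.0]
ee_rot: [0.839, -0.544, 0.002, -0.001]
contact_force: [0.3, -0.0, -3.6]
gripper_width: 29.2
grasp_force: 60.1
```

```bash
python3 - <<'E'
from h import *
to(cw(556,-188,250),19)
E
```

```text
shift [-0.273 -0.312  0.053] turn [-0.001 -0.     0.028] t 10.7 pos [543.4 -90.9 263. ] F [ 0.3 -0.  -3.6] w 29.2
```

Call:
{"name": "arm_command", "arguments": {
  "rows": [
    [[-0.12,-0.13,0.02],[0,0,0.014]],
    [[-0.24,-0.26,0.04],[0,0,0.028]],
    [[-0.273,-0.312,0.05],[0,0,0.028]],
    [[-0.273,-0.312,0.05],[0,0,0.028]],
    [[-0.273,-0.312,0.05],[0,0,0.028]]
  ]
}}

```text
clock: 11.2
position: [587.0, 1.0, 250.9]
ee_rot: [0.814, -0.58, 0.002, -0.001]
contact_force: [0.1, -1.4, -3.6]
gripper_width: 29.4
grasp_force: 60.3
```

```bash
python3 - <<'E'
from h import *
s=arm.read_state();im,d,K=look('wrist');P=pts(d,K)
to(cw(556,-188,140),19)
S=P[...,:2]@ax;w=P[...,:2]@ay;h=P[...,2]
for l,m in {'pack':(abs(h-(s['position'][2]+31))<5)&(abs(S-556)<25)&(abs(w+184)<90),'cab':(abs(h-146)<4)&(S>660),'foll':(abs(h-126)<5)&(S<640)&(S>580)&(abs(w+184)<75),'cards':(h>105)&(h<134)&(S<540)&(S>465)&(abs(w+184)<80),'wallR':(abs(h-73)<4)&(S>560)&(S<660)&(w<-240)&(w>-290)}.items():
    if m.sum(): print(l,m.sum(),np.percentile(S[m],[1,50,99]).round(1),np.percentile(w[m],[1,50,99]).round(1),cv2.minAreaRect(P[m][:,:2].astype(np.float32)))
print(arm.read_state()['position'])
E
```

```text
shift [-0.012 -0.001  0.446] turn [-0.001 -0.001 -0.   ] t 11.25 pos [5.870e+02 5.000e-01 2.515e+02] F [-0.3  0.6 -4.3] w 29.1
pack 14094 [539.1 556.  573.2] [-259.6 -216.9 -159.7] ((595.467041015625, -15.994426727294922), (49.26102828979492, 105.40028381347656), 28.438953399658203)
cab 26267 [673.8 736.1 817.8] [-279.1 -189.9  -89.1] ((771.559814453125, 71.73281860351562), (160.63815307617188, 194.84031677246094), 19.10608673095703)
foll 829 [600.1 603.1 606.9] [-253.4 -197.5 -128.5] ((632.6142578125, 16.486919403076172), (7.268500328063965, 127.68475341796875), 19.254749298095703)
cards 6251 [465.5 488.7 512.5] [-257.1 -195.2 -114.4] ((522.439208984375, -15.601081848144531), (47.76972198486328, 146.62222290039062), 18.997407913208008)
wallR 552 [561.1 608.8 658.7] [-272.3 -269.2 -246.1] ((660.4456787109375, -43.56929397583008), (99.40364837646484, 32.13918685913086), 19.063282012939453)
[5.87001211e+02 4.57070523e-01 2.51526807e+02]
```

Call:
{"name": "arm_command", "arguments": {
  "rows": [
    [[-0.006,0,0.1],[0,0,0]],
    [[-0.008,0,0.22],[0,0,0]],
    [[-0.008,0,0.34],[0,0,0]],
    [[-0.008,0,0.34],[0,0,0]]
  ]
}}

```text
clock: 11.65
position: [583.8, 1.1, 162.9]
ee_rot: [0.813, -0.582, -0.001, 0.002]
contact_force: [-1.0, 0.4, -4.6]
gripper_width: 29.4
grasp_force: 60.7
```

```bash
python3 - <<'E'
from h import *
to(cw(556,-186.5,93),19)
s=arm.read_state()['position'];print(s[:2]@ax,s[:2]@ay)
E
```

```text
shift [-0.01  -0.016  0.28 ] turn [ 0.001 -0.    -0.001] t 11.65 pos [583.8   1.1 162.9] F [-1.   0.4 -4.6] w 29.4
552.3583058927485 -189.0034180773914
```

Call:
{"name": "arm_command", "arguments": {
  "rows": [
    [[0,0,0.03],[0,0,0]],
    [[0,0,0.06],[0,0,0]],
    [[0,0,0.09],[0,0,0]],
    [[0,0,0.09],[0,0,0]],
    [[0,0,0.09],[0,0,0]]
  ]
}}

```text
clock: 12.15
position: [588.2, 3.0, 145.2]
ee_rot: [0.814, -0.58, 0.003, -0.002]
contact_force: [0.5, 0.1, -3.4]
gripper_width: 29.0
grasp_force: 60.6
```

```bash
python3 - <<'E'
from h import *
to(cw(556,-186.5,93),19)
s=arm.read_state()['position'];print(s[:2]@ax,s[:2]@ay)
E
```

```text
shift [-0.009  0.006  0.209] turn [-0.002 -0.001  0.   ] t 12.15 pos [588.2   3.  145.2] F [ 0.5  0.1 -3.4] w 29.0
557.1351301807579 -188.62048994759675
```

Call:
{"name": "arm_command", "arguments": {
  "rows": [
    [[-0.006,0,0.04],[0,0,0]],
    [[-0.006,0,0.09],[-0.001,0,0]],
    [[-0.006,0,0.14],[-0.001,0,0]],
    [[-0.006,0,0.18],[-0.001,0,0]],
    [[-0.006,0,0.19],[-0.001,0,0]]
  ]
}}

```text
clock: 12.65
position: [586.6, 4.2, 95.0]
ee_rot: [0.814, -0.581, 0.001, 0.001]
contact_force: [-0.6, 0.6, -4.1]
gripper_width: 29.2
grasp_force: 60.6
```

Call:
{"name": "arm_command", "arguments": {
  "rows": [
    [[0,0,0.004],[0,0,0]],
    [[0,0,0.008],[0,0,0]],
    [[0,0,0.012],[0,0,0]]
  ]
}}

```text
clock: 12.95
position: [588.3, 4.5, 94.8]
ee_rot: [0.814, -0.58, 0.003, -0.001]
contact_force: [-0.9, -0.6, -3.5]
gripper_width: 29.2
grasp_force: 60.6
```

```bash
python3 - <<'E'
from h import *
to(cw(556,-187.5,91),19)
s=arm.read_state()['position'];print(s[:2]@ax,s[:2]@ay)
E
```

```text
shift [0.001 0.007 0.015] turn [-0.001 -0.001  0.   ] t 12.95 pos [588.3   4.5  94.8] F [-0.9 -0.6 -3.5] w 29.2
557.692371509176 -187.2848734046871
```

Call:
{"name": "arm_command", "arguments": {
  "rows": [
    [[0,0,0.006],[0,0,0]],
    [[0,0,0.012],[0,0,0]],
    [[0,0,0.012],[0,0,0]]
  ]
}}

```text
clock: 13.25
position: [587.7, 4.4, 91.2]
ee_rot: [0.814, -0.581, 0.002, -0.0]
contact_force: [0.6, 0.2, -3.7]
gripper_width: 29.3
grasp_force: 60.6
```

Call:
{"name": "arm_command", "arguments": {
  "rows": [
    [[0,0,0.004],[0,0,0]],
    [[0,0,0.008],[0,0,0]],
    [[0,0,0.008],[0,0,0]]
  ]
}}

```text
clock: 13.55
position: [588.0, 4.6, 89.9]
ee_rot: [0.814, -0.58, 0.002, -0.001]
contact_force: [-0.7, 1.7, 0.8]
gripper_width: 29.1
grasp_force: 61.2
```

Fz changed at the expected floor height, so the pack is on the drawer floor. I open partly and rise.

Call:
{"name": "arm_command", "arguments": {
  "rows": [
    [[0,0,0],[0,0,0]],
    [[0,0,0],[0,0,0]],
    [[0,0,0],[0,0,0]],
    [[0,0,-0.01],[0,0,0]]
  ],
  "grip": 0.51
}}

```text
clock: 13.95
position: [587.8, 4.3, 91.8]
ee_rot: [0.814, -0.581, 0.002, -0.0]
contact_force: [-0.5, -0.4, 0.1]
gripper_width: 43.3
grasp_force: 0.0
```

Call:
{"name": "arm_command", "arguments": {
  "rows": [
    [[0,0,-0.05],[0,0,0]],
    [[0,0,-0.12],[0,0,0]],
    [[0,0,-0.25],[0,0,0]],
    [[0,0,-0.42],[0,0,0]],
    [[0,0,-0.6],[0,0,0]]
  ]
}}

```text
clock: 14.45
position: [586.8, 4.4, 244.0]
ee_rot: [0.814, -0.58, 0.002, -0.0]
contact_force: [1.3, -0.0, -0.0]
gripper_width: 43.7
grasp_force: 0.0
```

Call:
{"name": "arm_command", "arguments": {
  "rows": [
    [[0,-0.15,-0.18],[0,0,0]],
    [[0,-0.2,-0.2],[0,0,0]],
    [[0,-0.2,-0.2],[0,0,0]]
  ],
  "grip": 0
}}

```text
clock: 14.75
position: [636.6, 21.7, 295.4]
ee_rot: [0.814, -0.58, 0.005, -0.003]
contact_force: [-0.8, 1.0, -0.4]
gripper_width: 0.9
grasp_force: 0.0
```

```bash
python3 - <<'E'
from h import *
s=arm.read_state();im,d,K=look('wrist');P=pts(d,K);cv2.imwrite('pics/w6.png',im)
to(cw(632,-184,200),19)
S=P[...,:2]@ax;w=P[...,:2]@ay;h=P[...,2]
for l,m in {'pack':(abs(h-121)<5)&(abs(S-556)<30)&(abs(w+184)<90),'front':(abs(h-141)<4)&(S<490)&(S>430),'cab':(abs(h-146)<4)&(S>660),'foll':(abs(h-126)<5)&(S<640)&(S>580)&(abs(w+184)<75),'cards':(h>105)&(h<134)&(S<525)&(S>465)&(abs(w+184)<80)}.items():
    if m.sum(): print(l,m.sum(),np.percentile(S[m],[1,50,99]).round(1),np.percentile(w[m],[1,50,99]).round(1),np.median(h[m]),cv2.minAreaRect(P[m][:,:2].astype(np.float32)))
E
```

```text
shift [-0.011 -0.098  0.372] turn [-0.002 -0.001  0.   ] t 14.8 pos [634.6  21.4 293. ] F [ 0.5 -0.2 -1.3] w 0.4
pack 3153 [541.8 556.8 571.8] [-255.6 -190.2 -110.9] 120.31915626738567 ((585.6994018554688, 8.414688110351562), (31.529441833496094, 148.1645965576172), 18.809284210205078)
front 1865 [451.3 457.9 462.9] [-278.3 -199.2  -92.7] 140.10536007271776 ((492.1014404296875, -25.787460327148438), (12.754228591918945, 190.66004943847656), 19.368974685668945)
cab 33617 [674.9 781.9 897. ] [-279.3 -194.   -89.7] 145.42248510554452 ((805.3040771484375, 83.1644287109375), (230.9499969482422, 193.84915161132812), 19.146493911743164)
foll 656 [600.1 603.4 606.6] [-252.6 -192.2 -117.2] 125.32812415372871 ((630.289306640625, 22.114147186279297), (6.0745720863342285, 138.9340057373047), 19.385087966918945)
cards 5222 [465.6 489.2 512.6] [-256.8 -192.7 -113.2] 117.96910730819587 ((522.4093627929688, -15.244941711425781), (47.9755859375, 146.7786865234375), 19.065542221069336)
```

View pics/w6.png

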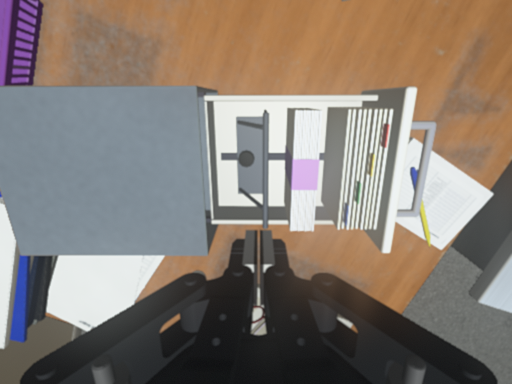

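The pack stands squarely in the gap at (305,170), yaw within 0.2° and centred within about 1 mm. The shut fingers now go down behind the follower (265,170), at mid-width.

```bash
python3 - <<'E'
from h import *
to(cw(629,-184,106),19)
E
```

```text
shift [-0.012 -0.084  0.748] turn [-0.002 -0.001  0.   ] t 14.8 pos [634.6  21.4 293. ] F [ 0.5 -0.2 -1.3] w 0.4
```

Call:
{"name": "arm_command", "arguments": {
  "rows": [
    [[-0.01,-0.05,0.1],[-0.001,0,0]],
    [[-0.012,-0.084,0.25],[-0.002,0,0]],
    [[-0.012,-0.084,0.42],[-0.002,0,0]],
    [[-0.012,-0.084,0.5],[-0.002,0,0]],
    [[-0.012,-0.084,0.5],[-0.002,0,0]]
  ]
}}

```text
clock: 15.3
position: [649.7, 29.6, 161.9]
ee_rot: [0.814, -0.581, -0.004, 0.006]
contact_force: [1.4, -0.1, -0.7]
gripper_width: -0.3
grasp_force: 0.0
```

Call:
{"name": "arm_command", "arguments": {
  "rows": [
    [[0,0,0],[0,0,0]]
  ]
}}

```text
clock: 15.4
position: [653.2, 30.1, 167.3]
ee_rot: [0.814, -0.58, 0.0, 0.003]
contact_force: [-0.8, -0.1, 0.9]
gripper_width: -0.1
grasp_force: 0.0
```

```bash
python3 - <<'E'
from h import *
to(cw(629,-184,106),19)
E
```

```text
shift [-0.002 -0.007  0.245] turn [ 0.001 -0.001  0.   ] t 15.4 pos [653.2  30.1 167.3] F [-0.8 -0.1  0.9] w -0.1
```

Call:
{"name": "arm_command", "arguments": {
  "rows": [
    [[-0.002,-0.007,0.06],[0,0,0]],
    [[-0.002,-0.007,0.12],[0,0,0]],
    [[-0.002,-0.007,0.18],[0,0,0]],
    [[-0.002,-0.007,0.235],[0,0,0]],
    [[-0.002,-0.007,0.235],[0,0,0]]
  ]
}}

```text
clock: 15.9
position: [653.8, 31.2, 106.4]
ee_rot: [0.814, -0.581, -0.001, 0.003]
contact_force: [0.3, -1.3, -0.0]
gripper_width: -0.1
grasp_force: 0.0
```

Call:
{"name": "arm_command", "arguments": {
  "rows": [
    [[0,0,0],[0,0,0]],
    [[0,0,0],[0,0,0]]
  ]
}}

```text
clock: 16.1
position: [655.8, 31.5, 109.4]
ee_rot: [0.814, -0.58, 0.001, 0.001]
contact_force: [0.2, 0.6, 1.1]
gripper_width: -0.1
grasp_force: 0.0
```

```bash
cat >> h.py <<'E'
def f():
    s=arm.read_state();F=s['contact_force'];p=s['position'];print('t',round(s['clock'],2),'s,w,z',(p[:2]@ax).round(1),(p[:2]@ay).round(1),p[2].round(1),'Fs,Fw,Fz',(F[:2]@ax).round(1),(F[:2]@ay).round(1),F[2].round(1))
E
python3 -c "
from h import *
f()"
```

```text
t 16.1 s,w,z 630.3 -183.7 109.4 Fs,Fw,Fz 0.4 0.5 1.1
```

Call:
{"name": "arm_command", "arguments": {
  "rows": [
    [[0,0.03,0],[0,0,0]],
    [[0,0.06,0],[0,0,0]],
    [[0,0.09,0],[0,0,0]],
    [[0,0.12,0],[0,0,0]],
    [[0,0.15,0],[0,0,0]]
  ]
}}

```text
clock: 16.6
position: [619.2, 18.9, 109.0]
ee_rot: [0.814, -0.58, 0.001, 0.002]
contact_force: [1.1, 0.3, 1.0]
gripper_width: -0.2
grasp_force: 0.6
```

Call:
{"name": "arm_command", "arguments": {
  "rows": [
    [[0,0.02,0],[0,0,0]],
    [[0,0.04,0],[0,0,0]],
    [[0,0.06,0],[0,0,0]],
    [[0,0.08,0],[0,0,0]],
    [[0,0.08,0],[0,0,0]]
  ]
}}

```text
clock: 17.1
position: [600.4, 12.4, 108.9]
ee_rot: [0.814, -0.58, 0.0, 0.002]
contact_force: [3.5, 0.5, 2.1]
gripper_width: 0.1
grasp_force: 1.5
```

```bash
python3 -c "
from h import *
f()
im,d,K=look('wrist');P=pts(d,K);cv2.imwrite('pics/w7.png',im)
f()
S=P[...,:2]@ax;w=P[...,:2]@ay;h=P[...,2]
for l,m in {'p':(h>117)&(h<130)&(S>495)&(S<640)&(w<-200)&(w>-262)}.items(): print(np.histogram(S[m],bins=np.arange(495,640,5)))
"
```

```text
t 17.1 s,w,z 571.8 -183.8 108.9 Fs,Fw,Fz 3.4 -0.6 2.1
t 17.15 s,w,z 571.8 -183.7 108.9 Fs,Fw,Fz 2.5 -0.3 1.8
(array([ 712,  829,  561,  927,    0,  430, 1177, 1160, 1121, 1174, 1115,
        969, 1101,    0,    0,    0,    0,    0,    0,    0,    0,    0,
          0,    0,    0,    0,    0,    0]), array([495, 500, 505, 510, 515, 520, 525, 530, 535, 540, 545, 550, 555,
       560, 565, 570, 575, 580, 585, 590, 595, 600, 605, 610, 615, 620,
       625, 630, 635]))
```

View pics/w7.png

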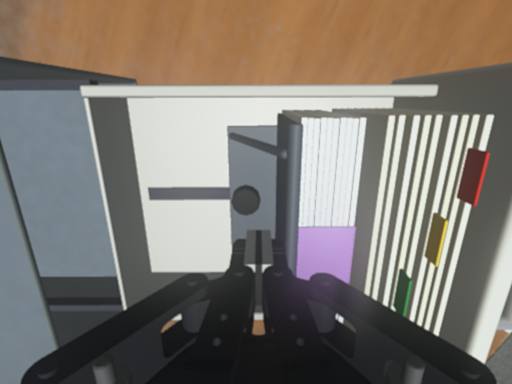

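The follower (290,180) is flat against the upright pack (325,180), with about 10 mm still to the cards (375,180). I push on in small steps.

Call:
{"name": "arm_command", "arguments": {
  "rows": [
    [[0,0.01,0],[0,0,0]],
    [[0,0.02,0],[0,0,0]],
    [[0,0.03,0],[0,0,0]],
    [[0,0.04,0],[0,0,0]],
    [[0,0.04,0],[0,0,0]]
  ]
}}

```text
clock: 17.65
position: [591.2, 9.2, 108.8]
ee_rot: [0.814, -0.58, 0.001, 0.002]
contact_force: [3.7, 0.8, 3.5]
gripper_width: -0.0
grasp_force: 2.1
```

```bash
python3 -c "
from h import *
f()"
```

```text
t 17.65 s,w,z 562.0 -183.8 108.8 Fs,Fw,Fz 3.7 -0.5 3.5
```

Call:
{"name": "arm_command", "arguments": {
  "rows": [
    [[0,0.006,0],[0,0,0]],
    [[0,0.012,0],[0,0,0]],
    [[0,0.016,0],[0,0,0]],
    [[0,0.016,0],[0,0,0]],
    [[0,0.016,0],[0,0,0]]
  ]
}}

```text
clock: 18.15
position: [588.2, 8.2, 108.9]
ee_rot: [0.814, -0.58, 0.001, 0.001]
contact_force: [5.1, 1.0, 3.3]
gripper_width: -0.3
grasp_force: 2.7
```

```bash
python3 -c "
from h import *
f()"
```

```text
t 18.15 s,w,z 558.8 -183.7 108.9 Fs,Fw,Fz 5.1 -0.7 3.3
```

Call:
{"name": "arm_command", "arguments": {
  "rows": [
    [[0,0.006,0],[0,0,0]],
    [[0,0.012,0],[0,0,0]],
    [[0,0.018,0],[0,0,0]],
    [[0,0.02,0],[0,0,0]],
    [[0,0.02,0],[0,0,0]]
  ]
}}

```text
clock: 18.65
position: [584.9, 7.1, 109.0]
ee_rot: [0.814, -0.58, 0.002, 0.0]
contact_force: [8.8, 0.9, 0.4]
gripper_width: 0.1
grasp_force: 4.1
```

```bash
python3 -c "
from h import *
f()
im,d,K=look('wrist');P=pts(d,K)
S=P[...,:2]@ax;w=P[...,:2]@ay;h=P[...,2]
m=(h>117)&(h<130)&(S>495)&(S<640)&(w<-200)&(w>-262); print(np.histogram(S[m],bins=np.arange(495,580,3)))
f()"
```

```text
t 18.65 s,w,z 555.3 -183.7 109.0 Fs,Fw,Fz 8.6 -2.0 0.4
(array([712, 427, 313, 648, 735, 685, 663, 728, 671, 657, 718, 675, 681,
       550, 661, 768,  27,   0,   0,   0,   0,   0,   0,   0,   0,   0,
         0,   0]), array([495, 498, 501, 504, 507, 510, 513, 516, 519, 522, 525, 528, 531,
       534, 537, 540, 543, 546, 549, 552, 555, 558, 561, 564, 567, 570,
       573, 576, 579]))
t 18.7 s,w,z 555.3 -183.8 109.0 Fs,Fw,Fz 8.7 -0.2 -0.9
```

Call:
{"name": "arm_command", "arguments": {
  "rows": [
    [[0,0.006,0],[0,0,0]],
    [[0,0.012,0],[0,0,0]],
    [[0,0.018,0],[0,0,0]],
    [[0,0.02,0],[0,0,0]],
    [[0,0.02,0],[0,0,0]]
  ]
}}

```text
clock: 19.2
position: [581.8, 6.0, 109.1]
ee_rot: [0.814, -0.58, 0.003, -0.001]
contact_force: [11.5, 2.5, -2.8]
gripper_width: -0.1
grasp_force: 5.6
```

Call:
{"name": "arm_command", "arguments": {
  "rows": [
    [[0,0,0],[0,0,0]],
    [[0,0,0],[0,0,0]],
    [[0,0,0],[0,0,0]],
    [[0,0,0],[0,0,0]],
    [[0,0,0],[0,0,0]]
  ]
}}

```text
clock: 19.7
position: [581.8, 6.0, 109.1]
ee_rot: [0.815, -0.58, 0.003, -0.001]
contact_force: [11.4, 1.8, -1.4]
gripper_width: -0.2
grasp_force: 5.6
```

```bash
python3 -c "
from h import *
f()
im,d,K=look('wrist');P=pts(d,K);cv2.imwrite('pics/w8.png',im)
S=P[...,:2]@ax;w=P[...,:2]@ay;h=P[...,2]
m=(abs(h-126)<3)&(S>520)&(S<570)&(w<-200)&(w>-262); print(np.percentile(S[m],[1,50,99]))
m=(abs(h-141)<4)&(S<490)&(S>430);print(np.percentile(S[m],[1,99]))
for _ in range(4): arm.get_image('wrist');f()"
```

```text
t 19.7 s,w,z 552.0 -183.8 109.1 Fs,Fw,Fz 11.3 -2.0 -1.4
[533.19074177 536.70664995 539.71974874]
[451.59919208 463.437844  ]
t 19.8 s,w,z 552.0 -183.8 109.1 Fs,Fw,Fz 11.4 -1.6 -1.8
t 19.85 s,w,z 552.0 -183.8 109.1 Fs,Fw,Fz 11.6 -1.6 -1.6
t 19.9 s,w,z 552.1 -183.8 109.1 Fs,Fw,Fz 10.8 -0.9 -1.9
t 19.95 s,w,z 552.0 -183.8 109.1 Fs,Fw,Fz 10.0 -2.0 -2.4
```

View pics/w8.png

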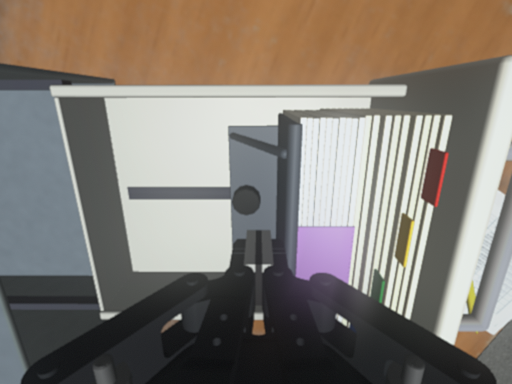

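Call:
{"name": "arm_command", "arguments": {
  "rows": [
    [[0,0.003,0],[0,0,0]],
    [[0,0.005,0],[0,0,0]],
    [[0,0.005,0],[0,0,0]],
    [[0,0.005,0],[0,0,0]],
    [[0,0.005,0],[0,0,0]]
  ]
}}

```text
clock: 20.45
position: [581.1, 5.8, 109.1]
ee_rot: [0.815, -0.58, 0.004, -0.002]
contact_force: [13.5, 2.9, -2.9]
gripper_width: -0.1
grasp_force: 6.1
```

```bash
python3 -c "
from h import *
for _ in range(4): arm.get_image('wrist');f()
print(arm.job_done())"
```

```text
t 20.5 s,w,z 551.3 -183.8 109.2 Fs,Fw,Fz 12.3 -1.4 -2.9
t 20.55 s,w,z 551.3 -183.8 109.1 Fs,Fw,Fz 13.0 -2.1 -2.5
t 20.6 s,w,z 551.3 -183.8 109.1 Fs,Fw,Fz 12.3 -2.1 -3.2
t 20.65 s,w,z 551.3 -183.8 109.1 Fs,Fw,Fz 12.0 -1.4 -2.5
the job is handed in; nothing more can be done
None
```

I handed the job in at 20.7 s: the drawer is at its stop, the pack stands squarely against the filed cards, and the fingers still hold the follower with about 12 N measured at the tool, which I estimate leaves about 10 N on the cards after sliding friction; the carton, tub and bottle were never touched.

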